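# Drive the stuck hinge pin out of a fry-basket handle

### The job

Take the thin drift punch from its stand, feel for the bore in the top of the clamped basket hinge and with the punch press the stuck pin down and right out of the hinge barrel, so that its upper end comes clear below the barrel. Press steadily, never with more than 25 N on the hinge, the pin or the block. Then stand the thin punch upright and fully home in its socket again and let go; leave the thick punch, the dredger, the pot, the tub and the mug alone.

Things in the scene. Friction and masses are not known exactly. Their poses are not given: they have to be found in the camera images.
- thin_punch_grip (a point): centre of the grip of the thin drift punch, standing point down in one socket of the stand. Steel, 0.1 to 0.2 kg: dark square grip 18 x 18 x 70 mm with a 5 mm high round cap, below it a bright round shank 7 mm in diameter, 50 mm long, with a flat end 85 mm below this point. z up along the punch, x and y square to the grip's flats
- thin_punch_tip (a point): centre of the flat point of the thin punch's shank (axes as the grip's)
- thick_punch_grip (a point): the same point of the thick punch in the other socket: its square grip is clearly thicker, 28 x 28 x 70 mm, and its shank, 12 mm in diameter, does not go into the bore
- stand: fixed aluminium block 130 (its x) x 50 (its y) x 55 mm high; origin at the centre of its underside, z up. Two round sockets, 14 mm wide, 52 mm deep, in its top at y = 0, x = -35 and +35 mm. A punch is home when the lower end of its square grip rests on the stand's top; its point is then 5 mm above the underside
- block: fixed dark steel block 130 (its x) x 76 (its y) x 45 mm high, open between two cheeks; origin at the centre of its underside, z up. Clamped on it, immovable, is the bright hinge barrel of a basket handle, a bar 84 (along x) x 30 (y) x 26 mm high. The handle (22 mm thick, top at 66 mm) reaches from the barrel along +x, up to 160 mm from the origin
- block_top (a point): point in the plane of the barrel's flat top, 71 mm above the block's origin, same axes. The upright bore, 9 mm wide, mouth chamfered 1 mm, goes through the barrel at y = 0 of this point but anywhere from -16 to +16 mm along its x: find it by feel. Beside it the punch stops on the barrel's top; in it, it goes 4 to 10 mm deeper before it meets the pin
- pin (a joint): the stuck pin, 8.2 mm wide, 26 mm long, with a 14 mm head at its lower end, so it comes out only downwards. Value (m): how far its upper end lies below the barrel's top; 0.004 to 0.010 at the start, 0.026 when just out of the barrel, 0.036 at a hard stop. It resists with 11 N (6 N more at 0.1 m/s) and stays where it is left
- salt_dredger: aluminium salt dredger, 68 mm wide and 115 mm high, on the far part of the surface; origin at the centre of its underside
- steel_pot: small steel pot, 67 mm wide and 52 mm high; origin at the centre of its underside
- sauce_tub: lidded sauce tub, 66 x 73 mm and 37 mm high; origin at the centre of its underside
- mug: white mug, 82 x 120 mm with its handle, 94 mm high; origin at the centre of its underside

How it is judged:
On the way, in this order (a step that is already met when the one before it is completed fails the run):
1. the thin punch is out of its socket (height (world z) of thin_punch_tip above 0.058 m), for 0.1 s.
2. the pin is driven out: its upper end is below the barrel (value of joint pin above 0.027 m), for 0.1 s.
At the end, for the whole second after the job is handed in: the pin's upper end is at least 27 mm below the barrel's top (1 mm clear of the barrel); the thin punch stands in a socket of the stand, point within 4 mm of its home height and within 9 mm of the socket's axis, upright within 7 degrees, released; the thick punch is within 12 mm of where it stood (value of joint pin above 0.027 m and ((z of thin_punch_tip in the frame of stand below 0.009 m and y of thin_punch_tip in the frame of stand between -0.009 and 0.009 m and x of thin_punch_tip in the frame of stand between -0.044 and -0.026 m) or (z of thin_punch_tip in the frame of stand below 0.009 m and y of thin_punch_tip in the frame of stand between -0.009 and 0.009 m and x of thin_punch_tip in the frame of stand between 0.026 and 0.044 m)) and angle between thin_punch_grip's own z axis and vertical below 0.12 rad and distance of thick_punch_grip from where it was at the start of the episode below 0.012 m); the robot touches nothing.
It fails at once if more than 25 N between the thin punch and the block, hinge or pin (contact force between thin_punch and block above 25 N).
It fails at once if a bystander (dredger, pot, tub or mug) is moved more than 30 mm (distance of any of salt_dredger, steel_pot, sauce_tub, mug from where it was at the start of the episode above 0.03 m).
It fails at once if the thick punch is taken out or knocked over (distance of thick_punch_grip from where it was at the start of the episode above 0.03 m).
It also fails if it takes over 70 s, if anything falls off the work surface, if the arm or the gripper's body presses on something with over 40 N, if the wrist force passes 120 N, or if a joint passes its speed limit or range.

### The arm

A 6-joint arm with a two-finger parallel gripper is mounted at the origin on a cart in front of the work surface, level with it; the furniture and walls round the work are solid. World frame = base frame: x ahead of the robot, y to its left, z up, the work surface at z = 0. Lengths are in m, angles in rad, forces in N, time in s.
With the tool pointing down it reaches from about 0.25 to 0.725 m from the base axis. Payload 4 kg.
Tool frame: the origin (TCP) lies on the centre line of the jaws, within the pads' length; the fingertips stand 17 mm ahead of it and the grasp point (between the pads) lies 2 mm behind it; z points along the fingers, y is the line along which they close (so a half turn about z gives the same grasp; the last joint's range is limited). The gripper opens to 85 mm and grips with 20 to 120 N. Pads are 22 mm wide; open, the fingers measure 114 mm over their backs; the gripper's body (76 mm by 85 mm) begins 54 mm behind the grasp point. The pads swing forward as they close: fully open they stand 13 mm farther back than shut.
Start: joints at [-1.327, 0.241, 0.005, 1.335, 0, 1.571], TCP at [0.121, -0.485, 0.217] pointing down, gripper open.
Joint ranges: [-2.72, 2.72], [-1.05, 1.87], [-1.09, 1.28], [-1.99, 2.15], [-1.42, 1.44], [-3.14, 3.14]. Speed limits (rad/s): [2.79, 2.79, 3.14, 3.14, 3.14, 3.14].

### API

Orientations are given as a unit quaternion [x, y, z, w].
In Python, from workcell import get_obs, imaging, order gives the robot as it stands.
- The arm moves only by the tool apply_moves, never from a script. Its argument "targets" is a list that holds one entry, the list of rows, each a list of 5 numbers: the shift along the world's x, y, z in units of 40 mm (1.0 is 40 mm), then the turn about the world's z in degrees, then the gripper command: -1 is shut, 1 is fully open, values between are in proportion. In form: [[[dx, dy, dz, turn, fingers], ...]]. A call has 1 to 8 rows; each row shifts and turns the commanded pose from where the row before left it; what a row does not reach is not made up. A row lasts 1/12 s, in which the tool goes at most 41.7 mm and 7.16 degrees, less where a joint would pass 70% of its speed; a pose out of reach is approached as far as the arm can. A call is refused whole if a number of a shift passes 1 or a number of a turn 7.16, either way. A call with a gripper value outside its range is refused whole. The fingers move at their own pace and stop on an object; the grip force is fixed at half the most. Time passes only in rows, so rows that do not move let the fingers close. It gives the time, the measured TCP pose, the force, the opening and the grip force at its end, in the units of the state.
- get_obs(): the state, without advancing time (a new reading comes with each control period).
- imaging.camera(name): name is "scene" or "side" or "wrist"; returns (picture, depth): 480x640x3 uint8, blue, green, red; 480x640 float32, m along the optical axis (not along the pixel's ray), 0 where there is no reading.
- imaging.get_calibration(name): a dict with "camera_matrix" (3x3 intrinsics, pixels), "k1" (the pictures are not rectified: a ray, as slopes to the right and down, at radius r is drawn at 1 + k1 r^2 times it, then the intrinsics apply), "eye" and "rotation" of the camera in the world; the wrist camera has in their place "hand_eye" (4x4, takes a point from camera to tool coordinates, whose origin is the TCP and whose axes are the flange's). Camera axes: x right, y down, z forward; pixel columns grow to the right and rows downward; lengths in m; the calibration is good to about 2 mm. A picture is of the moment at which its call begins: read the wrist's pose just before it. get_calibration takes no time and is no camera call.
- order.job_done(): hands the job in; it is judged then, once.
The state is a dict: "clock": time; "joint_pos": joint angles; "joint_vel": joint speeds; "tau": joint torques, N m; "eef_pos": TCP position; "tool_rot": TCP orientation; "ft_force": force on the tool from outside, world axes, zero at the start; "ft_torque": the same for the moment, N m; "grip_width": finger opening in m; "grasp_force": force on a finger pad.
Only numpy, scipy, OpenCV 4.12 (cv2) and the standard library are available. Lean on these libraries where they do the work, as an engineer would, in place of code of your own. Each camera call takes 0.05 s, during which the arm holds its last target. There are 200 camera calls.

## Working session

There is one attempt and no reset: what is moved stays moved. The work goes in short steps, Python scripts to look and compute and a tool call to move; the robot and the scene stay as the last step left them, time stands still between calls to the robot, and variables do not carry over. Pictures are saved under pics/ and viewed, at most 10 in all, crops included, and the job is handed in when it is done.

Besides the shell and the picture viewer there is one more tool, called after "Request:" as name(argument=value, ...), one argument or row to a line, values as JSON. apply_moves: Moves the arm, as the interface text tells. Its arguments: {"type":"object","properties":{"targets":{"type":"array","items":{"type":"array","items":{"type":"array","items":{"type":"number"}}}}},"required":["targets"]}

```bash
mkdir -p pics
cat > h.py <<'E'
import numpy as np, cv2
from workcell import get_obs, imaging, order
from scipy.spatial.transform import Rotation as R
def shot(n):
    o=get_obs(); im,d=imaging.camera(n); c=imaging.get_calibration(n)
    if 'eye' in c: Rm,t=np.array(c['rotation']),np.array(c['eye'])
    else:
        H=np.array(c['hand_eye']); Rt=R.from_quat(o['tool_rot']).as_matrix()
        Rm=Rt@H[:3,:3]; t=Rt@H[:3,3]+np.array(o['eef_pos'])
    return im,d,dict(K=np.array(c['camera_matrix']),k1=c['k1'],R=Rm,t=t)
def rays(c,uv):
    uv=np.asarray(uv,float).reshape(-1,1,2)
    p=cv2.undistortPoints(uv,c['K'],np.array([c['k1'],0,0,0.]))[:,0]
    return np.c_[p,np.ones(len(p))]
def cloud(d,c):
    v,u=np.mgrid[0:480,0:640]
    p=rays(c,np.c_[u.ravel(),v.ravel()])*d.reshape(-1,1)
    return (p@c['R'].T+c['t']).reshape(480,640,3)
def onz(c,uv,z):
    r=rays(c,uv)@c['R'].T
    return c['t']+r*((z-c['t'][2])/r[:,2:3])
E
python3 - <<'E'
from h import *
print(get_obs())
for n in('scene','side'):
    im,d,c=shot(n); cv2.imwrite(f'pics/{n}0.png',im); np.savez(f'{n}0.npz',d=d,im=im,**c); print(n,c['t'],c['R'][:,2])
E
```

```text
{'clock': 0.0, 'joint_pos': array([-1.32703262e+00,  2.41401752e-01,  3.72461260e-03,  1.33518114e+00,
        1.37325691e-05,  1.57082943e+00]), 'joint_vel': array([ 0.00041941, -0.00047308,  0.00114362, -0.00061371, -0.00010506,
       -0.00012979]), 'tau': array([-2.04439953e-04, -3.72321689e+01,  2.52404344e+01,  1.69742672e-02,
        9.78353228e-05,  7.45331221e-06]), 'eef_pos': array([ 0.12052458, -0.48458172,  0.21571873]), 'tool_rot': array([ 9.92583083e-01,  1.21563815e-01, -1.18548068e-04, -1.02416127e-03]), 'ft_force': array([-0.4105138 , -0.12395631, -0.36226092]), 'ft_torque': array([-0.00242399,  0.02460302,  0.04046323]), 'grasp_force': 0.0, 'grip_width': 0.08506329711321023}Traceback (most recent call last):
  File "<stdin>", line 4, in <module>
IndexError: too many indices for array: array is 1-dimensional, but 2 were indexed
```

View pics/scene0.png

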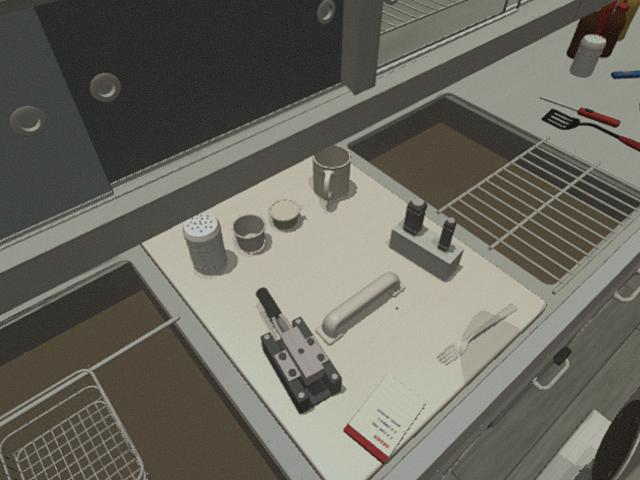

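The picture shows the stand at about (427,250), with the thick punch at (414,217) and the thin one at (447,235). The block is at (301,360), and its handle points to (266,298).

Run:
```python
from h import *
c=imaging.get_calibration('scene'); print(c)
print(imaging.get_calibration('side')); print(imaging.get_calibration('wrist'))
```

```text
{'camera_matrix': array([[472.80350989,   0.        , 317.88939895],
       [  0.        , 472.80350989, 235.05767729],
       [  0.        ,   0.        ,   1.        ]]), 'k1': 0.010026331128302531, 'eye': array([0.18723455, 0.36543171, 0.71702804]), 'rotation': array([-0.39528788,  0.84247014, -0.33124215,  0.15578893])}
{'camera_matrix': array([[574.72243306,   0.        , 327.61720063],
       [  0.        , 574.72243306, 241.19519889],
       [  0.        ,   0.        ,   1.        ]]), 'k1': -0.18392842463555953, 'eye': array([0.24494743, 0.78704882, 0.61874931]), 'rotation': array([-0.18492445,  0.85321038, -0.47531049,  0.10915559])}
{'camera_matrix': array([[425.02855156,   0.        , 313.01775174],
       [  0.        , 425.02855156, 231.91039628],
       [  0.        ,   0.        ,   1.        ]]), 'k1': -0.07086287553162406, 'hand_eye': array([[ 2.70415916e-04, -9.57273762e-01, -2.89183110e-01,
         7.37597529e-02],
       [ 9.99999598e-01,  1.18032810e-05,  8.96030325e-04,
        -5.03769246e-04],
       [-8.54333011e-04, -2.89183236e-01,  9.57273381e-01,
        -1.56427784e-01],
       [ 0.00000000e+00,  0.00000000e+00,  0.00000000e+00,
         1.00000000e+00]])}
```

```bash
sed -i "s/Rm,t=np.array(c\['rotation'\]),/Rm,t=R.from_quat(c['rotation']).as_matrix(),/" h.py
cat > m.py <<'E'
from h import *
import sys
def rects(P,zlo,zhi,minpix=40):
    m=((P[...,2]>zlo)&(P[...,2]<zhi)&(P[...,0]<.85)&(P[...,0]>.1)&(abs(P[...,1])<.6)).astype(np.uint8)
    n,l,s,_=cv2.connectedComponentsWithStats(m)
    for i in range(1,n):
        if s[i,4]<minpix: continue
        q=P[l==i]; r=cv2.minAreaRect((q[:,:2]*1000).astype(np.float32))
        print(' px',s[i,:2]+s[i,2:4]//2,'n',s[i,4],'z',np.median(q[:,2]).round(4),'rect',np.round(r[0],1),np.round(r[1],1),round(r[2],1))
E
python3 - <<'E'
from m import *
for n in('scene','side'):
    im,d,c=shot(n); cv2.imwrite(f'pics/{n}0.png',im); P=cloud(d,c); np.savez(f'{n}0.npz',d=d,im=im,P=P,**c); print(n,c['t'],c['R'][:,2])
    for lo,hi in((.124,.138),(.067,.075),(.051,.059),(.040,.049),(-.01,.01)):
        print(lo,hi); rects(P,lo,hi,60 if lo>0 else 3000)
E
```

```text
scene [0.18723455 0.36543171 0.71702804] [ 0.52436707 -0.43496029 -0.73201689]
0.124 0.138
 px [416 203] n 100 z 0.1275 rect [ 556.4 -175.5] [23.5 22. ] 85.4
0.067 0.075
 px [331 156] n 95 z 0.0713 rect [ 814.6 -193.5] [70.3 27.6] 46.6
 px [204 243] n 119 z 0.0704 rect [764.  155.8] [65.4 31.6] 68.7
 px [302 353] n 975 z 0.0695 rect [483.  154.9] [30.6 85.4] 81.0
0.051 0.059
 px [331 160] n 81 z 0.0552 rect [ 817.9 -195.8] [62.2 18. ] 50.0
 px [339 177] n 60 z 0.0552 rect [ 758.5 -172.9] [55.5 13.3] 86.5
 px [428 242] n 1021 z 0.0533 rect [ 522.7 -181.7] [132.   54.8] 8.5
 px [205 250] n 108 z 0.0555 rect [761.8 156.9] [63.  26.6] 69.0
 px [273 315] n 210 z 0.0561 rect [578.  141.3] [23.7 93.6] 82.7
 px [302 362] n 107 z 0.0543 rect [479.  168.8] [87.2 27.9] 11.4
0.04 0.049
 px [332 164] n 72 z 0.0442 rect [ 819.3 -199.1] [51.7 12.1] 47.4
 px [248 222] n 133 z 0.045 rect [785.8  50. ] [63.  38.4] 57.5
 px [249 235] n 63 z 0.0436 rect [751.7  68.6] [54.9 17.5] 66.6
 px [427 250] n 238 z 0.0446 rect [ 511.8 -161.5] [140.  47.] 27.8
 px [206 253] n 118 z 0.0446 rect [762.2 155.7] [64.6 
[... 982 characters left out ...]
.7 32.2] 36.7
 px [340 319] n 714 z 0.0549 rect [533.3 157.9] [ 51.5 186.7] 83.6
0.04 0.049
 px [280 206] n 84 z 0.0445 rect [ 798.4 -142.7] [18.7 58.4] 84.0
 px [407 230] n 259 z 0.0445 rect [ 519.  -160.7] [130.   15.8] 11.9
 px [239 250] n 143 z 0.0451 rect [781.5  38.4] [58.1 25.8] 32.7
 px [383 275] n 688 z 0.044 rect [508.8  -3.9] [154.3  26. ] 89.9
 px [239 261] n 98 z 0.0441 rect [759.7  71.8] [57.4 23.8] 35.1
 px [207 286] n 163 z 0.044 rect [767.5 159.9] [65.3 33.6] 41.6
 px [361 340] n 879 z 0.0445 rect [488.3 152. ] [ 78.5 131.2] 81.1
-0.01 0.01
 px [336 310] n 38792 z 0.0006 rect [574.4 -26.4] [511.9 551.6] 89.9
 px [597 360] n 4017 z -0.0003 rect [125.2   1.8] [ 50.4 323. ] 0.0
```

View pics/side0.png

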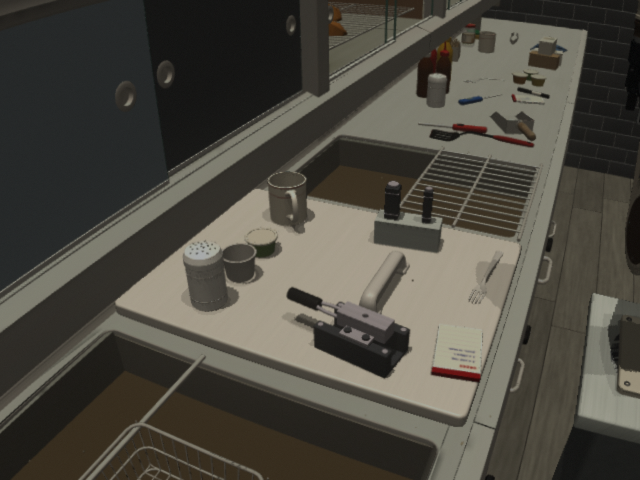

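The side view agrees with the scene view: the stand is at (408,230) and the block at (365,335). In the world frame the stand centre is about (0.5226,-0.183) at +8.6°, which puts the thin punch at about (0.488,-0.188). The block centre is about (0.4885,0.152), with +x at about -9°. I'll move above the thin punch.

Request:
apply_moves(
  targets=[
    [[0.57,0.46,0.07,-0.4,1],[0.57,0.46,0.07,-0.4,1],[0.57,0.46,0.07,-0.4,1],[0.57,0.46,0.07,-0.4,1],[0.57,0.46,0.07,-0.4,1],[0.57,0.46,0.07,-0.4,1],[0.57,0.46,0.07,-0.4,1],[0.57,0.46,0.07,-0.4,1]],
  ],
)

```text
clock: 0.82
eef_pos: [0.3039, -0.3368, 0.2389]
tool_rot: [0.996, 0.094, -0.0, -0.0]
ft_force: [0.7, 0.1, 0.3]
grip_width: 0.0854
grasp_force: 0.0
```

Request:
apply_moves(
  targets=[
    [[0.57,0.46,0.07,-0.4,1],[0.57,0.46,0.07,-0.4,1],[0.57,0.46,0.07,-0.4,1],[0.57,0.46,0.07,-0.4,1],[0.57,0.46,0.07,-0.4,1],[0.57,0.46,0.07,-0.4,1],[0.57,0.46,0.07,-0.4,1],[0,0,0,0,1]],
  ],
)

```text
clock: 1.48
eef_pos: [0.4662, -0.2063, 0.2584]
tool_rot: [0.997, 0.072, 0.001, -0.001]
ft_force: [-1.0, -0.6, 0.7]
grip_width: 0.0852
grasp_force: 0.0
```

Run:
```python
from m import *
o=get_obs();print(o['clock'],o['eef_pos'],R.from_quat(o['tool_rot']).as_matrix().round(3),o['ft_force'],o['joint_pos'])
im,d,c=shot('wrist'); cv2.imwrite('pics/w0.png',im); P=cloud(d,c); np.savez('w0.npz',d=d,im=im,P=P,**c)
for lo,hi in((.121,.128),(.128,.138),(.051,.059)): print(lo);rects(P,lo,hi,60)
```

```text
1.4833 [ 0.46616508 -0.20626807  0.25840197] [[ 0.99   0.144  0.002]
 [ 0.144 -0.99   0.001]
 [ 0.002 -0.001 -1.   ]] [-1.04956711 -0.56258711  0.690863  ] [-4.17802042e-01  2.45634422e-01  1.19782796e-01  1.44376413e+00
  1.95525003e-03  2.57956145e+00]
0.121
 px [295  73] n 914 z 0.1237 rect [ 557.6 -180.7] [28.2 27.4] 8.4
 px [296 178] n 321 z 0.1235 rect [ 488.7 -190.3] [17.1 17.4] 8.2
0.128
 px [296  73] n 855 z 0.1291 rect [ 557.4 -181.1] [21.3 21.2] 80.4
 px [296 180] n 272 z 0.129 rect [ 488.5 -190.6] [12.5 13.1] 9.9
0.051
 px [299 119] n 6788 z 0.0541 rect [ 523.5 -185.7] [130.   50.1] 7.9
```

View pics/w0.png

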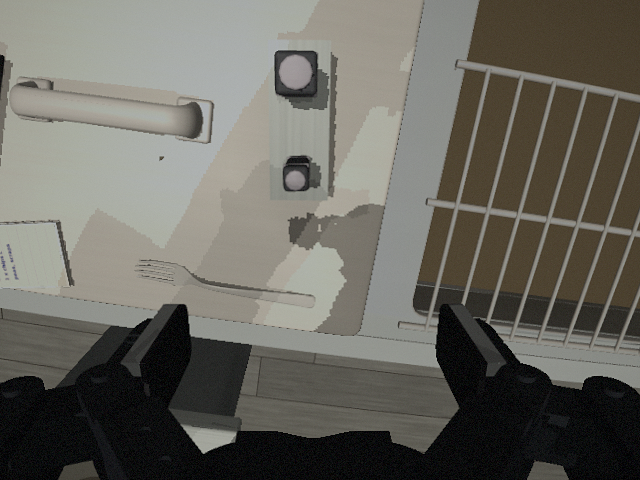

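The wrist view shows the thick punch's cap at (296,73) and the thin punch's cap at (296,180). The thin grip is at (0.4886,-0.1905), its 17 mm square matches the given 18 mm, and it is turned 8.2°. The tool is already at that yaw. I'll line up over it and go down.

Request:
apply_moves(
  targets=[
    [[0.28,0.2,0,0,1],[0.28,0.2,0,0,1],[0,0,-0.4,0,1],[0,0,-0.6,0,1],[0,0,-0.6,0,1],[0,0,-0.4,0,1],[0,0,0,0,1],[0,0,0,0,1]],
  ],
)

```text
clock: 2.2
eef_pos: [0.4845, -0.1931, 0.178]
tool_rot: [0.998, 0.069, -0.001, -0.001]
ft_force: [-0.2, -0.5, 0.6]
grip_width: 0.0853
grasp_force: 0.0
```

Request:
apply_moves(
  targets=[
    [[0.1,0.065,-0.2,0,1],[0,0,-0.5,0,1],[0,0,-0.5,0,1],[0,0,-0.5,0,1],[0,0,-0.35,0,1],[0,0,-0.15,0,1],[0,0,0,0,1],[0,0,0,0,1]],
  ],
)

```text
clock: 2.87
eef_pos: [0.49, -0.1909, 0.0915]
tool_rot: [0.998, 0.069, 0.001, 0.0]
ft_force: [-0.4, 0.3, -0.3]
grip_width: 0.0857
grasp_force: 0.0
```

Request:
apply_moves(
  targets=[
    [[0,0,0,0,-1],[0,0,0,0,-1],[0,0,0,0,-1],[0,0,0,0,-1],[0,0,0,0,-1],[0,0,0,0,-1],[0,0,0,0,-1],[0,0,0,0,-1]],
  ],
)

```text
clock: 3.53
eef_pos: [0.4895, -0.1907, 0.0911]
tool_rot: [0.998, 0.07, 0.0, 0.0]
ft_force: [-0.1, 0.5, 3.7]
grip_width: 0.0171
grasp_force: 59.2
```

It's gripped: 17 mm opening and 59 N. I'll lift it straight out and carry it over to the block.

Request:
apply_moves(
  targets=[
    [[0,0,0.15,0,-1],[0,0,0.3,0,-1],[0,0,0.4,0,-1],[0,0,0.5,0,-1],[0,0,0.6,0,-1],[0,0,0.6,0,-1],[0,0,0.25,0,-1],[0,0,0,0,-1]],
  ],
)

```text
clock: 4.2
eef_pos: [0.4906, -0.1913, 0.2052]
tool_rot: [0.998, 0.069, 0.002, 0.001]
ft_force: [0.6, 0.2, -2.1]
grip_width: 0.0168
grasp_force: 58.7
```

Request:
apply_moves(
  targets=[
    [[0,0.4,0,0,-1],[0,0.7,0,0,-1],[0,0.7,0,0,-1],[0,0.7,0,0,-1],[0,0.7,0,0,-1],[0,0.7,0,0,-1],[0,0.4,0,0,-1],[0,0,0,0,-1]],
  ],
)

```text
clock: 4.87
eef_pos: [0.4878, -0.0156, 0.2006]
tool_rot: [0.997, 0.072, -0.002, -0.001]
ft_force: [-0.1, -0.4, -1.2]
grip_width: 0.0166
grasp_force: 58.9
```

Request:
apply_moves(
  targets=[
    [[0,0.4,0,0,-1],[0,0.7,0,0,-1],[0,0.7,0,0,-1],[0,0.7,0,0,-1],[0,0.7,0,0,-1],[0,0.5,0,0,-1],[0,0,0,0,-1],[0,0,0,0,-1]],
  ],
)

```text
clock: 5.53
eef_pos: [0.4942, 0.0983, 0.202]
tool_rot: [0.996, 0.091, -0.002, -0.012]
ft_force: [0.5, -0.2, -0.8]
grip_width: 0.0162
grasp_force: 58.9
```

Run:
```python
from m import *
o=get_obs();print(o['clock'],o['eef_pos'],R.from_quat(o['tool_rot']).as_matrix().round(3),o['ft_force'],o['grip_width'])
im,d,c=shot('wrist'); cv2.imwrite('pics/w1.png',im); P=cloud(d,c); np.savez('w1.npz',d=d,im=im,P=P,**c)
for lo,hi in((.068,.076),(.060,.068),(.041,.049)): print(lo);rects(P,lo,hi,60)
for n in ('scene','side'):
    im,d,c=shot(n); np.savez(n+'1.npz',d=d,im=im,P=cloud(d,c),**c); cv2.imwrite(f'pics/{n}1.png',im)
```

```text
5.5333 [0.49419071 0.09827975 0.2019825 ] [[ 0.983  0.181 -0.006]
 [ 0.181 -0.983  0.023]
 [-0.001 -0.024 -1.   ]] [ 0.48766425 -0.20245137 -0.80191013] 0.01619417668155724
0.068
 px [242 212] n 4791 z 0.0701 rect [483.1 151.5] [30.4 84.6] 80.6
0.06
 px [295  52] n 2555 z 0.0636 rect [595.6 133.2] [19.7 60.2] 81.1
 px [261 159] n 87 z 0.0634 rect [524.3 144.5] [30.3  2.9] 75.7
 px [242 214] n 114 z 0.0646 rect [482.7 151.8] [7.9 7.8] 18.2
0.041
 px [216 182] n 2576 z 0.044 rect [494.  178.6] [ 19.8 129.5] 80.7
 px [288 207] n 2544 z 0.0441 rect [485.3 124.1] [ 23.2 129. ] 80.7
 px [455 209] n 5559 z 0.0445 rect [510.3  -7. ] [ 24.7 152.9] 0.0
 px [630 279] n 414 z 0.0449 rect [ 482.3 -165.8] [54.9  3.2] 7.5
```

View pics/w1.png

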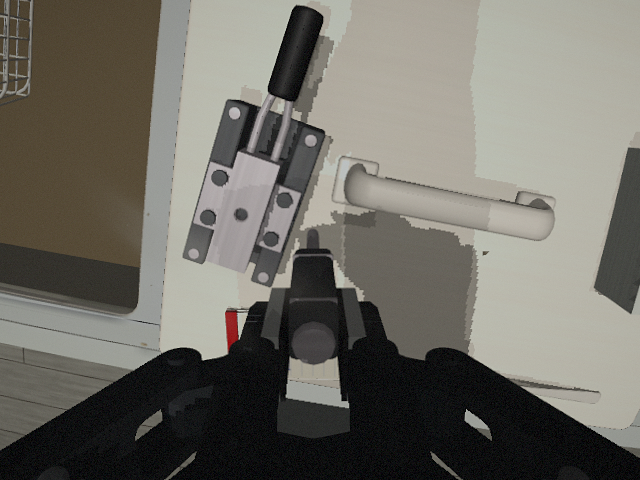

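The wrist view shows a dark round bore in the bright barrel at (242,214). Depth puts it at about (0.4827,0.1518), with a floor near z=0.065, which fits a pin about 6 mm down. The held punch's shank shows at (312,240). Next I check why the last move came up short.

Run:
```python
from m import *
o=get_obs();print(o['clock'],o['eef_pos'],R.from_quat(o['tool_rot']).as_matrix().round(3),o['ft_force'],o['joint_pos'].round(3),o['joint_vel'].round(3))
for n in ('scene1','side1'):
    z=np.load(n+'.npz');P=z['P'];
    m=(np.hypot(P[...,0]-o['eef_pos'][0],P[...,1]-o['eef_pos'][1])<.03)
    for lo in np.arange(.10,.20,.01):
        q=P[m&(P[...,2]>lo)&(P[...,2]<lo+.01)]; print(n,lo.round(2),len(q),q.mean(0).round(4) if len(q) else '')
```

```text
5.6833 [0.49419739 0.09790495 0.20245812] [[ 0.984  0.18  -0.005]
 [ 0.18  -0.983  0.024]
 [-0.001 -0.025 -1.   ]] [-0.48432886 -0.01353615 -1.34194403] [ 0.18   0.255 -0.013  1.303  0.025  3.141] [-0.    -0.004  0.003 -0.     0.004  0.001]
scene1 0.1 0 
scene1 0.11 11 [0.491  0.1059 0.1183]
scene1 0.12 14 [0.4905 0.1056 0.1248]
scene1 0.13 18 [0.4903 0.1052 0.1346]
scene1 0.14 16 [0.4905 0.1049 0.1455]
scene1 0.15 14 [0.4907 0.1049 0.1539]
scene1 0.16 17 [0.4873 0.1079 0.1688]
scene1 0.17 72 [0.488  0.1068 0.1754]
scene1 0.18 71 [0.4877 0.1064 0.1851]
scene1 0.19 73 [0.4877 0.1059 0.1951]
side1 0.1 0 
side1 0.11 9 [0.491  0.1033 0.1181]
side1 0.12 24 [0.4912 0.1028 0.1253]
side1 0.13 22 [0.4916 0.1026 0.1355]
side1 0.14 29 [0.4914 0.1025 0.1452]
side1 0.15 28 [0.4921 0.1016 0.1549]
side1 0.16 29 [0.491  0.1045 0.1661]
side1 0.17 79 [0.4901 0.1066 0.1751]
side1 0.18 82 [0.4898 0.1061 0.1851]
side1 0.19 74 [0.4903 0.1063 0.1953]
```

View pics/side1.png

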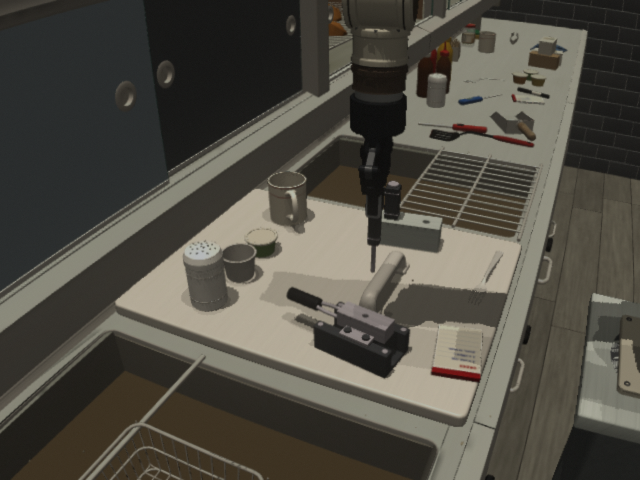

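The side view shows the punch hanging upright below the gripper, tip at (373,270). Joint 6 is at its limit (3.141), so I'll add a positive turn to free it.

Request:
apply_moves(
  targets=[
    [[0,0,0,6,-1],[0,0,0,6,-1],[0,0,0,6,-1],[0,0,0,6,-1],[0,0,0,3,-1],[0,0,0,0,-1],[0,0,0,0,-1],[0,0,0,0,-1]],
  ],
)

```text
clock: 6.35
eef_pos: [0.4942, 0.0985, 0.2027]
tool_rot: [0.947, 0.32, -0.004, -0.012]
ft_force: [-0.8, 0.7, -2.2]
grip_width: 0.0164
grasp_force: 59.0
```

Request:
apply_moves(
  targets=[
    [[-0.06,0.3,0,0,-1],[-0.06,0.3,0,0,-1],[-0.06,0.3,0,0,-1],[-0.07,0.39,0,0,-1],[0,0,-0.35,0,-1],[0,0,-0.4,0,-1],[0,0,0,0,-1],[0,0,0,0,-1]],
  ],
)

```text
clock: 7.02
eef_pos: [0.483, 0.1515, 0.172]
tool_rot: [0.947, 0.322, -0.005, -0.012]
ft_force: [-0.6, 0.0, -1.0]
grip_width: 0.0164
grasp_force: 58.9
```

Run:
```python
from m import *
o=get_obs();T=R.from_quat(o['tool_rot']).as_matrix();print(o['clock'],o['eef_pos'],T.round(3),o['ft_force'],o['joint_pos'].round(3))
print('tip',o['eef_pos']+.086*T[:,2])
im,d,c=shot('wrist'); P=cloud(d,c)
for lo,hi in((.068,.076),(.056,.068)): print(lo);rects(P,lo,hi,20)
a=cv2.resize(im[100:340,200:420],None,fx=2,fy=2)
im2,d2,c2=shot('scene'); b=cv2.resize(im2[250:420,220:380],(480,480*170//160))
h=510; out=np.zeros((h,920,3),np.uint8); out[:480,:440]=a; out[:510,440:]=b[:510]
cv2.imwrite('pics/c2.png',cv2.resize(out,(800,int(510*800/920))))
# project predicted tip and bore in wrist
for p in (o['eef_pos']+.086*T[:,2],[.4827,.1518,.071]):
    for cc in(c,c2):
        q=cc['R'].T@(np.array(p)-cc['t']); print(cv2.projectPoints(q.reshape(1,3),np.zeros(3),np.zeros(3),cc['K'],np.array([cc['k1'],0,0,0.]))[0].ravel())
```

```text
7.0167 [0.48304445 0.15153428 0.17197601] [[ 0.793  0.609 -0.018]
 [ 0.61  -0.792  0.019]
 [-0.002 -0.026 -1.   ]] [-0.6172159   0.00648855 -0.99744936] [ 0.289  0.286 -0.052  1.244  0.023  2.775]
tip [0.48151143 0.15318246 0.08600547]
0.068
 px [319 223] n 5182 z 0.0701 rect [483.1 151.8] [30.6 84. ] 81.2
0.056
 px [379 150] n 4685 z 0.0624 rect [533.1 143.6] [ 29.4 185.4] 78.4
 px [318 224] n 136 z 0.0647 rect [482.8 151.1] [8. 8.] 84.5
[313.33688447 232.92222264]
[301.62204111 345.17789292]
[316.82298495 225.79181265]
[302.1026401  349.16312912]
```

View pics/c2.png

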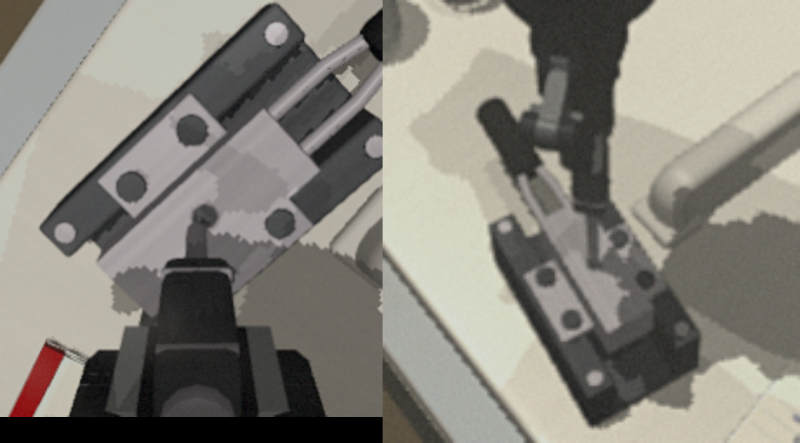

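The left half shows the shank end just below the bore at (204,215) in the crop. The right half agrees. The shank direction matches the prediction, so I'll correct by (+1.2,-1.6) mm and go down gently.

Request:
apply_moves(
  targets=[
    [[0.03,-0.04,-0.1,0,-1],[0,0,-0.1,0,-1],[0,0,-0.1,0,-1],[0,0,-0.05,0,-1],[0,0,-0.05,0,-1],[0,0,0,0,-1],[0,0,0,0,-1]],
  ],
)

```text
clock: 7.7
eef_pos: [0.4853, 0.1489, 0.1565]
tool_rot: [0.947, 0.321, -0.004, -0.012]
ft_force: [-1.0, 0.8, -1.9]
grip_width: 0.0166
grasp_force: 58.9
```

Request:
apply_moves(
  targets=[
    [[-0.01,0.02,0,0,-1],[0,0,-0.03,0,-1],[0,0,-0.03,0,-1],[0,0,0,0,-1],[0,0,0,0,-1]],
  ],
)

```text
clock: 8.12
eef_pos: [0.4849, 0.1499, 0.1541]
tool_rot: [0.947, 0.321, -0.004, -0.012]
ft_force: [0.1, -1.2, -1.3]
grip_width: 0.0165
grasp_force: 58.9
```

Request:
apply_moves(
  targets=[
    [[0,0,-0.03,0,-1],[0,0,-0.03,0,-1],[0,0,0,0,-1],[0,0,0,0,-1]],
  ],
)

```text
clock: 8.45
eef_pos: [0.485, 0.1498, 0.1518]
tool_rot: [0.947, 0.321, -0.004, -0.012]
ft_force: [0.6, 0.0, -1.8]
grip_width: 0.0164
grasp_force: 59.1
```

Request:
apply_moves(
  targets=[
    [[0,0,-0.03,0,-1],[0,0,-0.03,0,-1],[0,0,0,0,-1],[0,0,0,0,-1]],
  ],
)

```text
clock: 8.78
eef_pos: [0.4855, 0.1501, 0.151]
tool_rot: [0.947, 0.321, -0.003, -0.012]
ft_force: [-0.9, -1.3, 7.1]
grip_width: 0.0164
grasp_force: 60.2
```

There is contact at a tip height of about 0.065, which matches the depth seen in the bore, so this is the pin. I'll press on slowly.

Request:
apply_moves(
  targets=[
    [[0,0,-0.02,0,-1],[0,0,-0.02,0,-1],[0,0,0,0,-1],[0,0,0,0,-1]],
  ],
)

```text
clock: 9.12
eef_pos: [0.4857, 0.1501, 0.1498]
tool_rot: [0.947, 0.321, -0.003, -0.012]
ft_force: [-2.0, -0.2, 8.6]
grip_width: 0.0162
grasp_force: 60.4
```

Request:
apply_moves(
  targets=[
    [[0,0,-0.03,0,-1],[0,0,-0.03,0,-1],[0,0,-0.03,0,-1],[0,0,0,0,-1]],
  ],
)

```text
clock: 9.45
eef_pos: [0.4857, 0.1501, 0.1461]
tool_rot: [0.947, 0.321, -0.003, -0.012]
ft_force: [-2.3, -0.6, 7.8]
grip_width: 0.0168
grasp_force: 60.5
```

Request:
apply_moves(
  targets=[
    [[-0.01,0,-0.03,0,-1],[-0.01,0,-0.03,0,-1],[0,0,-0.03,0,-1],[0,0,-0.03,0,-1],[0,0,-0.03,0,-1],[0,0,-0.03,0,-1],[0,0,-0.03,0,-1],[0,0,-0.03,0,-1]],
  ],
)

```text
clock: 10.12
eef_pos: [0.4855, 0.1502, 0.137]
tool_rot: [0.947, 0.321, -0.002, -0.012]
ft_force: [-1.3, -0.2, 10.1]
grip_width: 0.0168
grasp_force: 60.5
```

Request:
apply_moves(
  targets=[
    [[0,0,-0.03,0,-1],[0,0,-0.03,0,-1],[0,0,-0.03,0,-1],[0,0,-0.03,0,-1],[0,0,-0.03,0,-1],[0,0,-0.03,0,-1],[0,0,0,0,-1]],
  ],
)

```text
clock: 10.7
eef_pos: [0.4854, 0.1501, 0.1295]
tool_rot: [0.947, 0.321, -0.002, -0.012]
ft_force: [-1.9, -0.7, 8.4]
grip_width: 0.0165
grasp_force: 60.4
```

Request:
apply_moves(
  targets=[
    [[0,0,-0.025,0,-1],[0,0,-0.025,0,-1],[0,0,-0.025,0,-1],[0,0,-0.025,0,-1],[0,0,0,0,-1],[0,0,0,0,-1]],
  ],
)

```text
clock: 11.2
eef_pos: [0.4854, 0.1501, 0.1255]
tool_rot: [0.947, 0.321, -0.002, -0.012]
ft_force: [-0.5, -0.9, 8.5]
grip_width: 0.0164
grasp_force: 60.4
```

Run:
```python
from m import *
o=get_obs();T=R.from_quat(o['tool_rot']).as_matrix();print(o['clock'],o['eef_pos'],o['ft_force'])
print('tip',o['eef_pos']+.086*T[:,2])
im,d,c=shot('scene'); cv2.imwrite('pics/p1.png',cv2.resize(im[260:430,220:400],None,fx=3.3,fy=3.3))
```

```text
11.2 [0.48535759 0.15007907 0.1254641 ] [-0.49195918 -0.90059997  8.45729058]
tip [0.48433139 0.15185041 0.03948846]
```

View pics/p1.png

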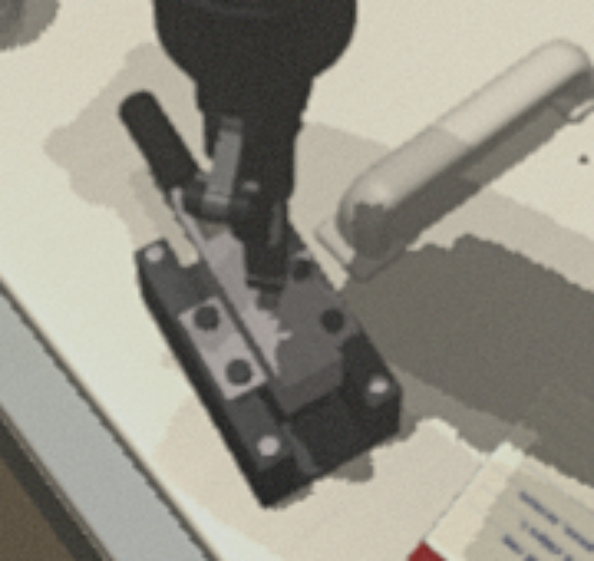

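The punch is deep in the bore: its grip end is close above the barrel and the tip reads 0.0395, so the pin is at about 0.031. I'll withdraw.

Request:
apply_moves(
  targets=[
    [[0,0,0.15,0,-1],[0,0,0.3,0,-1],[0,0,0.4,0,-1],[0,0,0.5,0,-1],[0,0,0.6,0,-1],[0,0,0.4,0,-1],[0,0,0.2,0,-1],[0,0,0,0,-1]],
  ],
)

```text
clock: 11.92
eef_pos: [0.4854, 0.1502, 0.2274]
tool_rot: [0.947, 0.321, -0.002, -0.012]
ft_force: [-0.2, 1.1, -2.4]
grip_width: 0.0166
grasp_force: 59.0
```

Request:
apply_moves(
  targets=[
    [[0,-0.4,0,0,-1],[0,-0.6,0,0,-1],[0,-0.7,0,-3,-1],[0,-0.7,0,-5,-1],[0,-0.7,0,-5,-1],[0,-0.7,0,-5,-1],[0,-0.7,0,-5,-1],[0,0,0,0,-1]],
  ],
)

```text
clock: 12.58
eef_pos: [0.4832, -0.0343, 0.2238]
tool_rot: [0.992, 0.122, -0.003, -0.011]
ft_force: [0.2, 0.6, -1.7]
grip_width: 0.0165
grasp_force: 59.1
```

Run:
```python
from m import *
o=get_obs();T=R.from_quat(o['tool_rot']).as_matrix();print(o['clock'],o['eef_pos'],T.round(3),o['ft_force'],o['joint_pos'].round(2))
im,d,c=shot('side'); P=cloud(d,c)
rects(P,.068,.076,100)
e=o['eef_pos']; m=np.hypot(P[...,0]-e[0],P[...,1]-e[1])<.03
for lo in np.arange(e[2]-.1,e[2]-.02,.008):
    q=P[m&(P[...,2]>lo)&(P[...,2]<lo+.008)]; print(lo.round(3),len(q),np.r_[q.mean(0),q[:,2].min()].round(4) if len(q) else '')
im,d,c=shot('wrist'); P=cloud(d,c); rects(P,.066,.075,100); rects(P,.03,.066,30)
b=(np.hypot(P[...,0]-.4828,P[...,1]-.1515)<.003); print('bore z',np.percentile(P[b][:,2],[0,10,50,90]) if b.any() else None)
```

```text
12.5833 [ 0.48316258 -0.03429529  0.22375786] [[ 0.97   0.242 -0.009]
 [ 0.242 -0.97   0.022]
 [-0.004 -0.024 -1.   ]] [ 0.16712775  0.62668546 -1.73701093] [-0.08  0.22 -0.01  1.36  0.02  2.81]
 px [287 182] n 101 z 0.072 rect [ 809.3 -206.6] [67.6 23.5] 27.2
 px [204 272] n 148 z 0.0723 rect [771.1 161.8] [65.8 35.7] 30.4
 px [366 317] n 769 z 0.071 rect [482.2 151.4] [34.3 85.6] 80.9
0.124 0 
0.132 5 [ 0.4791 -0.0309  0.1381  0.1361]
0.14 17 [ 0.4801 -0.03    0.1435  0.1401]
0.148 18 [ 0.4801 -0.0301  0.1518  0.1481]
0.156 18 [ 0.4803 -0.0306  0.16    0.1566]
0.164 17 [ 0.4797 -0.0296  0.1676  0.1639]
0.172 20 [ 0.4802 -0.0306  0.1758  0.1725]
0.18 12 [ 0.4805 -0.0302  0.1833  0.1798]
0.188 41 [ 0.4788 -0.0256  0.1924  0.1892]
0.196 49 [ 0.479  -0.0257  0.1998  0.1959]
0.204 58 [ 0.4788 -0.0258  0.2079  0.2038]
 px [ 83 144] n 4512 z 0.0699 rect [483.3 151.6] [31.9 84.8] 81.0
 px [528 158] n 241 z 0.07 rect [ 557.3 -168.5] [10.2 29.6] 82.1
 px [107 112] n 10792 z 0.0492 rect [511.2 146.6] [ 77.3 175.1] 81.0
 px [517 197] n 10058 z 0.0541 rect [ 522.8 -185.4] [130.9  51.9] 7.5
 px [298 157] n 6425 z 0.044 rect [510.2  -7.8] [168.6  27.2] 89.9
 px [ 82 146] n 70 z 0.0614 rect [481.7 154.8] [7.7 4. ] 23.5
bore z None
```

There is no slip: the tip is 86–87 mm below the TCP. Now to the socket.

Request:
apply_moves(
  targets=[
    [[0,-0.4,0,-2,-1],[0,-0.7,0,-2,-1],[0.05,-0.8,0,-2,-1],[0.05,-0.8,0,0,-1],[0,-0.8,0,0,-1],[0,-0.4,0,0,-1],[0,-0.16,0,0,-1],[0,0,0,0,-1]],
  ],
)

```text
clock: 13.35
eef_pos: [0.4881, -0.1926, 0.2244]
tool_rot: [0.997, 0.074, -0.002, -0.013]
ft_force: [-0.8, 1.2, -0.9]
grip_width: 0.0167
grasp_force: 59.2
```

Request:
apply_moves(
  targets=[
    [[0,0,0,0,-1],[0,0,-0.3,0,-1],[0,0,-0.5,0,-1],[0,0,-0.5,0,-1],[0,0,-0.3,0,-1],[0,0,0,0,-1],[0,0,0,0,-1],[0,0,0,0,-1]],
  ],
)

```text
clock: 14.02
eef_pos: [0.489, -0.1916, 0.1624]
tool_rot: [0.997, 0.075, -0.0, -0.012]
ft_force: [-0.2, 0.5, -1.7]
grip_width: 0.0168
grasp_force: 59.1
```

Run:
```python
from m import *
o=get_obs();T=R.from_quat(o['tool_rot']).as_matrix();print(o['clock'],o['eef_pos'],T.round(3),o['ft_force'])
print('tip',o['eef_pos']+.086*T[:,2])
im,d,c=shot('wrist'); P=cloud(d,c); rects(P,.05,.058,100); rects(P,.12,.135,50)
a=cv2.resize(im[100:340,200:420],(367,400))
im2,d2,c2=shot('scene'); b=cv2.resize(im2[160:290,360:490],(400,400))
cv2.imwrite('pics/s1.png',np.hstack([a,b]))
```

```text
14.0167 [ 0.48897972 -0.1916383   0.16243304] [[ 0.989  0.149 -0.002]
 [ 0.149 -0.988  0.024]
 [ 0.001 -0.025 -1.   ]] [-0.18165854  0.4968821  -1.73094377]
tip [ 0.48876554 -0.18953759  0.07645897]
 px [319 163] n 11271 z 0.0541 rect [ 523.1 -185.4] [129.8  50.1] 7.4
 px [316 114] n 3856 z 0.1274 rect [ 557.7 -180.9] [27.8 27.7] 8.6
 px [313 251] n 159 z 0.1318 rect [ 496.6 -189.4] [ 2.3 17. ] 7.2
```

View pics/s1.png

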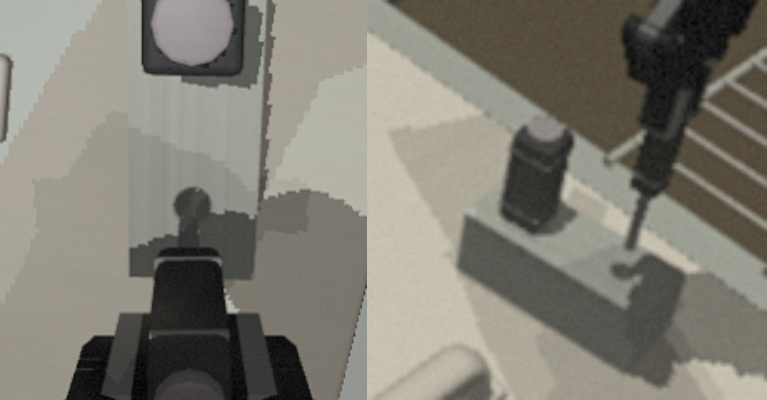

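The shank is straight over the socket: socket at (190,205) left, tip just above it at (630,245) right. I'll lower it.

Request:
apply_moves(
  targets=[
    [[0,-0.02,-0.15,0,-1],[0,0,-0.25,0,-1],[0,0,-0.3,0,-1],[0,0,-0.3,0,-1],[0,0,-0.3,0,-1],[0,0,-0.25,0,-1],[0,0,-0.15,0,-1],[0,0,0,0,-1]],
  ],
)

```text
clock: 14.78
eef_pos: [0.4876, -0.1932, 0.0922]
tool_rot: [0.997, 0.074, -0.002, -0.013]
ft_force: [0.2, 0.5, -0.7]
grip_width: 0.0164
grasp_force: 59.2
```

Request:
apply_moves(
  targets=[
    [[0,0,-0.04,0,-1],[0,0,-0.03,0,-1],[0,0,0,0,-1],[0,0,0,0,-1]],
  ],
)

```text
clock: 15.12
eef_pos: [0.4886, -0.1935, 0.0913]
tool_rot: [0.997, 0.074, -0.001, -0.012]
ft_force: [-0.3, 0.3, 1.8]
grip_width: 0.0164
grasp_force: 59.6
```

Request:
apply_moves(
  targets=[
    [[0,0,0,0,0],[0,0,0,0,0.5],[0,0,0,0,1],[0,0,0,0,1],[0,0,0,0,1],[0,0,0,0,1],[0,0,0,0,1],[0,0,0,0,1]],
  ],
)

```text
clock: 15.78
eef_pos: [0.4882, -0.1934, 0.0906]
tool_rot: [0.997, 0.074, -0.001, -0.012]
ft_force: [0.4, -0.8, -0.1]
grip_width: 0.0854
grasp_force: 0.0
```

Request:
apply_moves(
  targets=[
    [[0,0,0.2,0,1],[0,0,0.4,0,1],[0,0,0.6,0,1],[0,0,0.7,0,1],[0,0,0.7,0,1],[0,0,0.7,0,1],[-0.5,0,0.7,0,1],[-0.5,0,0,0,1]],
  ],
)

```text
clock: 16.45
eef_pos: [0.4511, -0.1945, 0.257]
tool_rot: [0.997, 0.075, 0.004, -0.01]
ft_force: [1.2, -0.3, 0.3]
grip_width: 0.0855
grasp_force: 0.0
```

Request:
apply_moves(
  targets=[
    [[-0.5,0.5,0,0,1],[-0.5,0.5,0,0,1],[0,0.7,0,0,1],[0,0.7,0,0,1],[0,0.7,0,0,1],[0,0.4,0,0,1],[0,0,0,0,1],[0,0,0,0,1]],
  ],
)

```text
clock: 17.12
eef_pos: [0.4083, -0.0529, 0.2513]
tool_rot: [0.997, 0.075, -0.001, -0.012]
ft_force: [0.5, -0.9, 0.6]
grip_width: 0.0856
grasp_force: 0.0
```

Run:
```python
from m import *
o=get_obs();print(o['clock'],o['eef_pos'],o['ft_force'],o['grip_width'])
im,d,c=shot('wrist'); P=cloud(d,c)
for lo,hi in((.121,.128),(.128,.138),(.067,.076),(.045,.066),(.02,.045)): print(lo);rects(P,lo,hi,30)
b=(np.hypot(P[...,0]-.4828,P[...,1]-.1515)<.006)
print('bore z',np.percentile(P[b][:,2],[0,5,10,50]) if b.any() else None)
im2,_,_=shot('side')
cv2.imwrite('pics/e1.png',np.hstack([cv2.resize(im,(400,300)),cv2.resize(im2[150:390,260:580],(400,300))]))
```

```text
17.1167 [ 0.40829224 -0.05294437  0.25129407] [ 0.51091978 -0.85366494  0.6189378 ] 0.08563673480627206
0.121
 px [553  21] n 824 z 0.1238 rect [ 555.6 -180.4] [24.3 28.8] 8.0
 px [576   6] n 46 z 0.124 rect [ 566.2 -190.1] [7.8 6.7] 13.3
 px [543 132] n 392 z 0.1237 rect [ 487.6 -191.6] [18.1 18.3] 6.8
0.128
 px [560  18] n 890 z 0.1292 rect [ 556.9 -180.5] [20.3 21.8] 11.1
 px [548 134] n 314 z 0.1292 rect [ 487.5 -191.8] [13.2 13.5] 85.7
0.067
 px [76 65] n 4202 z 0.0699 rect [483.  151.3] [32.4 84.4] 80.5
 px [516  31] n 262 z 0.0712 rect [ 549.5 -174.9] [38.9 20.9] 52.0
 px [502 128] n 122 z 0.0708 rect [ 486.8 -184.6] [ 5.1 18.5] 88.1
0.045
 px [85  6] n 102 z 0.056 rect [530.9 152.2] [6.  9.5] 85.0
 px [111  62] n 3008 z 0.0513 rect [487.7 127.4] [28.2 98.7] 85.9
 px [139   4] n 46 z 0.0457 rect [538.7 112.2] [5.3 8.7] 5.4
 px [502  82] n 7660 z 0.0542 rect [ 520.6 -185.7] [125.8  51.3] 7.8
 px [52 57] n 542 z 0.0502 rect [488.5 181.1] [11.1 51.4] 81.1
 px [282  63] n 1325 z 0.0456 rect [509.6  -6.4] [ 14.6 134.5] 0.1
 px [76 67] n 74 z 0.0603 rect [483.1 154.9] [7.8 3.9] 3.1
 px [ 49 120] n 53 z 0.0456 rect [437.6 187.4] [7.9 8.9] 34.4
 px [110 138] n 66 z 0.0455 rect [428.9 132.3] [9.3 9.8] 0.3
0.02
 px [68 14] n 298 z 0.0435 rect [525.1 173.2] [20. 25.] 83.7
 px [92  7] n 71 z 0.0238 rect [535.1 163.4] [ 2.7 11.6] 75.9
 px [132  75] n 3536 z 0.0424 rect [484.  121.5] [ 19.5 129.5] 80.9
 px [467  80] n 1485 z 0.033 rect [ 519.8 -160.9] [129.8   2. ] 7.6
 px [285  65] n 5009 z 0.0431 rect [509.5  -8. ] [ 30.6 170.6] 0.1
 px [ 58 109] n 468 z 0.0433 rect [445.5 186.2] [19.1 33.5] 82.1
bore z [0.05388681 0.05598202 0.05794017 0.0679908 ]
```

View pics/e1.png

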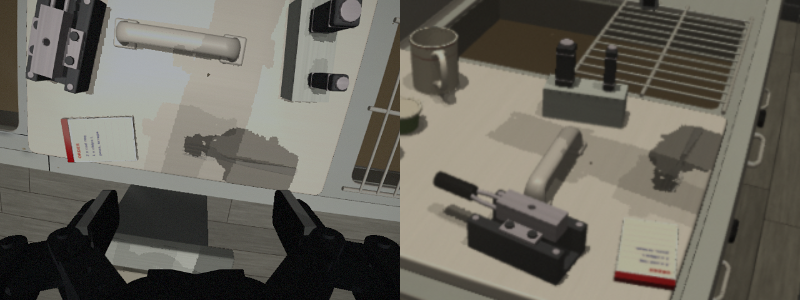

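Both punches stand in their sockets: thin at (327,82) left and (610,65) right, cap heights unchanged and the gripper clear. After contact the pin was pushed about 25.5 mm. With its start depth of at least 4 mm, it is at 29.5 mm or more, so I'm handing in.

```bash
python3 -c "
from workcell import order
print(order.job_done())"
```

```text
the job is handed in; nothing more can be done
None
```

I pressed the pin about 25.5 mm down, an estimated 30 mm or so below the barrel's top and clear of it, with force readings staying near 10 N. The thin punch is back home and released in its socket, and I handed the job in without any result shown.

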